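# Unhitch the trailer tongue over the drip pan and hold it up

## Robot

A 6-joint arm with a two-finger parallel gripper is mounted at the origin on the work surface. World frame = base frame: x ahead of the robot, y to its left, z up, the work surface at z = 0. Lengths are in m, angles in rad, forces in N, time in s.
With the tool pointing down it reaches from about 0.35 to 0.975 m from the base axis. Payload 4.9 kg.
Tool frame: the origin (TCP) lies at the very end of the fingers, on their centre line; the grasp point (between the pads) lies 19 mm behind it (ctrl.grasp_offset is the distance from the TCP to the grasp point, in m); z points along the fingers, y is the line along which they close (so a half turn about z gives the same grasp; the last joint's range is limited). The gripper opens to 85 mm and grips with 20 to 120 N. Pads are 22 mm wide; open, the fingers measure 114 mm over their backs; the gripper's body (76 mm by 85 mm) begins 54 mm behind the grasp point. The pads swing forward as they close: fully open they stand 13 mm farther back than shut.
Start: joints at [-1.425, 0.053, 1.613, -0, 1.476, -0.119], TCP at [0.164, -0.603, 0.205] pointing down, gripper open.
Joint ranges: [-3.01, 3.01], [-1.01, 2.22], [0.06, 2.58], [-1.02, 4.17], [0.09, 2.62], [-3.14, 3.14]. Speed limits (rad/s): [2.57, 2.57, 3.14, 3.14, 3.14, 3.14].

## Interface

Orientations are given as a rotation vector (axis times angle).
In Python, from station import ctrl, optics gives the robot as it stands.
- The arm moves only by the shell command python3 -m handwheel 'ROWS' [OPENING] [FORCE]. ROWS is JSON, a list of rows, each an object of numbers: "tx", "ty", "tz": the shift along the tool's x, y, z in mm; "roll": the turn about the tool's z in rad. A call has 1 to 12 rows; each row shifts and turns the commanded pose from where the row before left it, along the tool's axes as they then stand; what a row does not reach is not made up. A row lasts 1/12 s, in which the tool goes at most 41.7 mm and 7.16 degrees, less where a joint would pass 70% of its speed; a pose out of reach is approached as far as the arm can. A call with a gripper value outside its range is refused whole. OPENING is the finger opening in mm, from 0 to 85.4, set as the call begins (- or left out, the last holds). The fingers move at their own pace and stop on an object; FORCE is the grip in N (left out, the last holds). Time passes only in rows, so rows that do not move let the fingers close. It gives the time, the measured TCP pose, the force, the opening and the grip force at its end, in the units of the state.
- ctrl.get_obs(): the state, without advancing time (a new reading comes with each control period).
- optics.get_image(name): name is "side" or "top" or "wrist"; returns (picture, depth): 384x512x3 uint8, red, green, blue; 384x512 float32, m along the optical axis (not along the pixel's ray), 0 where there is no reading.
- optics.camera_params(name): a dict with "mtx" (3x3 intrinsics, pixels), "extrinsics" (4x4, takes a point from camera to world coordinates); the wrist camera has in their place "tool_from_camera" (4x4, takes a point from camera to tool coordinates, whose origin is the TCP and whose axes are the flange's). Camera axes: x right, y down, z forward; pixel columns grow to the right and rows downward; lengths in m; the calibration is good to about 2 mm. The wrist camera is an equidistant fisheye: a pixel r from the principal point sees the ray r / f radians off the axis. A picture is of the moment at which its call begins: read the wrist's pose just before it. camera_params takes no time and is no camera call.
- ctrl.finish_job(): hands the job in; it is judged then, once.
The state is a dict: "t": time; "q": joint angles; "dq": joint speeds; "effort": joint torques, N m; "tool_pos": TCP position; "tool_rot": TCP orientation; "contact_force": force on the tool from outside, world axes, zero at the start; "wrist_torque": the same for the moment, N m; "opening": finger opening in m; "grip_force": force on a finger pad.
Only numpy, scipy, OpenCV 4.12 (cv2) and the standard library are available. Lean on these libraries where they do the work, as an engineer would, in place of code of your own. Each camera call takes 0.05 s, during which the arm holds its last target. There are 200 camera calls.

## Task

I want to clean and grease the hitch ball. First slide the old skillet along the bench, without lifting or tipping it, until it sits centred under the ball to catch the drips; then pull the coupler's slide latch back against its spring, raise the tongue off the ball and finish while holding it still, about 5 cm clear above the ball. Leave the skillet there and the other things on the bench where they are.

Things in the scene. Friction and masses are not known exactly. Their poses are not given: they have to be found in the camera images.
- rig: Fixed hitch set-up. Origin on the bench straight below a fixed 50 mm hitch ball; z up; y axis level from the ball to a steel post with a clevis (foot 100 mm square) 360 mm away; x away from the robot. On the -y side a bench vise (138 mm high, foot radius 70 mm, centre 190 mm from the ball) grips the ball mount's shank. The mount's lowest part, a bolt under the ball, is 71 mm up.
- ball_top (a point): Top of the fixed hitch ball, 188 mm above the bench (ball 50 mm across with flattened top and underside, centre 23 mm below this point); axes as rig.
- tongue: Trailer tongue: 40 mm square tube with a steel coupler at its end, level over the ball. Origin on its pivot pin in the clevis, 170 mm up, 360 mm from the ball; y points from the coupler to the post, z up. It swings only about its x axis, coupler end up by 0 to 0.6 rad; about 1 kg, some 6 N to raise at the latch tab; falls back when let go. Coupler's top: 28 mm above the pin.
- socket (a point): Centre of the coupler's round mouth (its lower rim, 74 mm across), on the tongue, 360 mm from the pin and 18 mm below the pin's level; it is 36 mm below the ball's top while hitched.
- latch (a joint): Travel (m) of the coupler's slide latch: 0 closed, its jaw hooked under the ball (2 mm of play), 0.016 fully open, jaw clear of the ball from about 0.009. It opens along the tongue, from ball to post (+y of the tongue). Its spring takes 4 N at first, 10 N fully open, and snaps it shut when let go.
- latch_grip (a point): Where to pinch the latch's pull tab, an upright black plate on top of the coupler, 70 mm from the ball towards the post: 14 mm thick along the tongue (y), 34 mm wide across it, both faces free, its top 56 mm above the coupler's top. This point: in the middle of the tab, 33 mm above the coupler's top and 231 mm above the bench while hitched; axes as the tongue.
- pan: Old steel skillet used as drip pan, loose, 160 mm across the rim, 36 mm high, about 0.55 kg, on the bench under the tongue, nearer the post. Origin under its centre, z up. Its straight handle points along its -x (towards the robot), 20 mm wide, 9 mm thick, out to 197 mm from the centre.
- pan_grip (a point): Point on the middle of the pan's handle to pinch across (fingers either side, closing along the pan's y), 125 mm from the pan's centre along its -x, 36 mm above the bench; axes as the pan.
- grease_tin: lidded round tin, 72 mm across, 62 mm high; origin under its centre. Bystander, on the far side of the ball.
- wrench: open-ended wrench, 170 mm long, lying on the bench, origin under its middle. Bystander, on the robot's side of the post, pointing at the robot.
- jar_a: small lidded paint jar, 40 mm across, 52 mm high; origin under its centre. Bystander, on the robot's side of the vise.
- jar_b: second jar like the first, on the far side of the tongue. Bystander.
- brush_pot: cup of paint brushes, 76 mm across, 100 mm high, brushes up to 210 mm; origin under its centre. Bystander, at the right of the bench.

How it is judged:
On the way, in this order (a step that is already met when the one before it is completed fails the run):
1. the pan stands under the ball, the tongue still hitched (horizontal distance between pan and ball_top below 0.03 m and linear speed of pan below 0.02 m/s and value of joint latch below 0.005 m and z of socket in the frame of ball_top below -0.028 m), for 0.2 s.
2. the latch is pulled back against its spring (value of joint latch above 0.006 m), for 0.05 s.
At the end, for the whole second after the job is handed in: The tongue is held still by the fingers (more than 2 N of finger contact on the tongue or its latch, nothing loose propping it) with the centre of the coupler's mouth at least 30 mm above the top of the ball; the pan stands flat on the bench with its centre within 30 mm of the ball's axis (horizontal distance between pan and ball_top below 0.03 m and height (world z) of pan below 0.01 m and angle between pan's own z axis and vertical below 0.1 rad and linear speed of pan below 0.02 m/s and z of socket in the frame of ball_top above 0.03 m and angular speed of tongue below 0.08 rad/s and contact force between the fingers and tongue above 2 N and contact force between tongue and pan below 0.2 N and contact force between tongue and grease_tin below 0.2 N and contact force between tongue and wrench below 0.2 N and contact force between tongue and jar_a below 0.2 N and contact force between tongue and jar_b below 0.2 N and contact force between tongue and brush_pot below 0.2 N); the arm keeps its last pose, push and grip.
It fails at once if the pan is lifted more than 12 mm off the bench (height (world z) of pan above 0.012 m).
It fails at once if the pan is tipped more than about 9 degrees (angle between pan's own z axis and vertical above 0.15 rad).
It fails at once if one of the other loose things on the bench is moved more than 25 mm (distance of any of grease_tin, wrench, jar_a, jar_b, brush_pot from where it was at the start of the episode above 0.025 m).
It also fails if it takes over 51 s, if anything falls off the work surface, if the arm or the gripper's body presses on something with over 40 N, if the wrist force passes 120 N, or if a joint passes its speed limit or range.

## Working session

There is one attempt and no reset: what is moved stays moved. The work goes in short steps, Python scripts to look and compute and a shell command to move; the robot and the scene stay as the last step left them, time stands still between calls to the robot, and variables do not carry over. Pictures are saved under pics/ and viewed, at most 10 in all, crops included, and the job is handed in when it is done.

```bash
mkdir -p pics; ls
python3 - <<'E'
from station import ctrl, optics
import cv2,numpy as np
o=ctrl.get_obs();print({k:np.round(v,3) for k,v in o.items()})
ims=[]
for n in("top","side"):
    im,d=optics.get_image(n);np.savez(f"pics/{n}0.npz",im=im,d=d)
    cv2.imwrite(f"pics/{n}0.png",im[:,:,::-1])
    p=optics.camera_params(n);print(n,np.round(p["mtx"],1).tolist(),np.round(p["extrinsics"],3).tolist(),d.min(),d.max())
E
```

```text
pics
{'t': np.float64(0.0), 'q': array([-1.425,  0.053,  1.614, -0.   ,  1.476, -0.119]), 'dq': array([ 0.002,  0.001, -0.002, -0.001,  0.   ,  0.002]), 'effort': array([-0.0000e+00, -3.9369e+01, -3.7017e+01, -0.0000e+00,  7.0000e-03,
        0.0000e+00]), 'tool_pos': array([ 0.163, -0.603,  0.203]), 'tool_rot': array([-3.112, -0.415,  0.   ]), 'contact_force': array([ 0.145, -0.117, -0.222]), 'wrist_torque': array([-0.01 ,  0.004,  0.024]), 'grip_force': np.float64(0.0), 'opening': np.float64(0.085)}
top [[483.8, 0.0, 256.0], [0.0, 483.8, 195.1], [0.0, 0.0, 1.0]] [[-0.021, -0.995, 0.101, 0.438], [-1.0, 0.022, 0.014, -0.064], [-0.017, -0.101, -0.995, 1.973], [0.0, 0.0, 0.0, 1.0]] 0.0 2.8548682
side [[355.1, 0.0, 250.2], [0.0, 355.1, 190.6], [0.0, 0.0, 1.0]] [[-0.928, -0.193, 0.319, 0.245], [-0.373, 0.521, -0.768, 0.829], [-0.017, -0.831, -0.555, 0.786], [0.0, 0.0, 0.0, 1.0]] 0.0 3.5351925
```

View pics/top0.png

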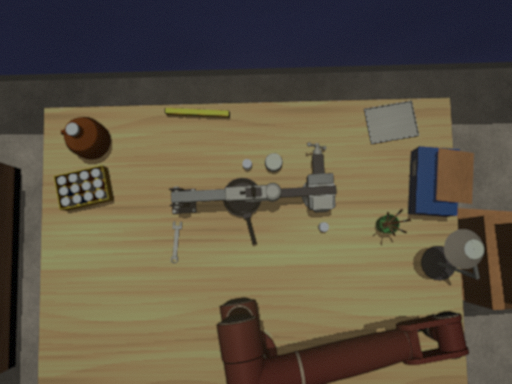

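View pics/side0.png

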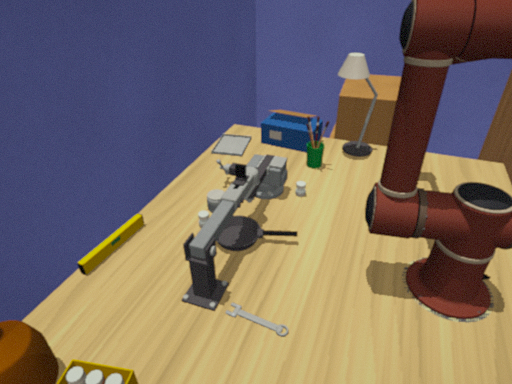

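The top view shows the post at about (185,200), the tongue running to the ball at about (272,191) and the vise at (320,190). The pan centre is at about (242,197), with its handle out to (253,243). I'll enlarge it and measure.

```bash
cat > h.py <<'E'
import numpy as np,cv2
from station import ctrl,optics
def load(n,i=0):
    z=np.load(f"pics/{n}{i}.npz");return z["im"],z["d"]
def plane(n,u,v,h):
    p=optics.camera_params(n);E=p["extrinsics"];r=E[:3,:3]@np.linalg.inv(p["mtx"])@np.array([u,v,1.])
    o=E[:3,3];return o+r*(h-o[2])/r[2]
def cloud(n,d):
    p=optics.camera_params(n);v,u=np.mgrid[:384,:512];K=np.linalg.inv(p["mtx"])
    r=np.stack([u,v,np.ones_like(u)],-1)@K.T*d[...,None];E=p["extrinsics"]
    return r@E[:3,:3].T+E[:3,3]
def proj(n,P):
    p=optics.camera_params(n);E=np.linalg.inv(p["extrinsics"]);c=(np.atleast_2d(P)@E[:3,:3].T+E[:3,3])@p["mtx"].T
    return c[:,:2]/c[:,2:]
E
python3 - <<'E'
from h import *
im,d=load("top");c=im[130:260,160:345,::-1]
cv2.imwrite("pics/topc.png",cv2.resize(c,None,fx=4.3,fy=4.3,interpolation=cv2.INTER_CUBIC))
X=cloud("top",d)
for y in range(184,203,2):print(y,[int(1000*X[y,x,2]) if d[y,x]>0 else -1 for x in range(170,345,5)])
g=cv2.cvtColor(im,cv2.COLOR_RGB2HSV)
# tongue at z .18-.25 : points
m=(X[...,2]>.17)&(X[...,2]<.215)&(d>0);m[:,:165]=0;m[:,335:]=0;m[:180]=0;m[210:]=0
P=X[m];print(len(P),P.min(0),P.max(0))
f=cv2.fitLine(P[:,:2].astype(np.float32),cv2.DIST_HUBER,0,.01,.01).ravel();print(f)
m=(X[...,2]>.22)&(X[...,2]<.28)&(d>0);m[:,:165]=0;m[:,335:]=0;m[:180]=0;m[210:]=0
for v,u in np.argwhere(m)[:60]:print((u,v),np.round(X[v,u],3),im[v,u])
E
```

```text
184 [1, -1, -7, 4, -1, 1, -8, 6, 2, 1, 0, 0, 17, 6, 7, 1, 8, 32, -6, 0, 187, 199, -6, -1, 1, 4, 4, 19, 123, 123, 120, 128, 125, 6, 3]
186 [6, 6, 1, 1, 1, -3, 1, -2, 15, 0, -1, 41, 171, 179, 8, 157, 194, 197, 200, 203, 192, 195, 1, -1, 0, -7, -4, 16, 126, 124, 131, 131, 126, 128, 0]
188 [191, 199, 188, -1, -2, -7, -7, 8, -6, -2, 1, 193, 201, 198, 194, 205, 196, 194, 198, 188, 202, 200, 0, 5, 123, 127, 131, 136, 126, 128, 126, 125, 136, 130, 6]
190 [187, 170, 164, 1, 6, -10, -3, 190, 184, 185, 188, 195, 203, 196, 208, 203, 206, 210, 212, 193, 199, 196, 186, 130, 122, -1, 135, 126, 126, 122, 130, 123, 129, 129, 5]
192 [8, 190, 184, 191, 192, 192, 183, 197, 189, 186, 185, 195, 197, 205, 201, 203, 201, 198, 205, 200, 195, 202, 188, 129, 126, 127, 131, 126, 120, 125, 126, 136, 123, 131, -1]
194 [8, 193, 196, 193, 194, 188, 192, 187, 194, 190, 191, 204, 198, 205, 198, 204, 206, 207, 201, 197, 197, 198, 188, 123, 122, 131, 123, 134, 129, 133, 123, 125, 124, 124, 0]
196 [4, 186, 189, 194, 194, 189, 191, 189, 188, 197, 192, 199, 198, 197, 203, 203, 203, 207, 195, 200, 198, 198, 163, 131, 120, 
[... 2617 characters left out ...]
, np.int64(194)) [ 0.618 -0.021  0.253] [51 48 42]
(np.int64(252), np.int64(194)) [ 0.617 -0.025  0.258] [47 43 37]
(np.int64(253), np.int64(194)) [ 0.617 -0.029  0.26 ] [35 32 23]
(np.int64(254), np.int64(194)) [ 0.617 -0.032  0.256] [40 36 27]
(np.int64(251), np.int64(195)) [ 0.614 -0.021  0.252] [55 50 45]
(np.int64(252), np.int64(195)) [ 0.614 -0.025  0.256] [45 42 36]
(np.int64(253), np.int64(195)) [ 0.614 -0.029  0.252] [38 33 24]
(np.int64(254), np.int64(195)) [ 0.614 -0.032  0.254] [41 38 30]
(np.int64(252), np.int64(196)) [ 0.614 -0.024  0.221] [57 56 48]
(np.int64(253), np.int64(196)) [ 0.612 -0.028  0.232] [49 45 38]
(np.int64(254), np.int64(196)) [ 0.613 -0.032  0.224] [49 48 38]
```

View pics/topc.png

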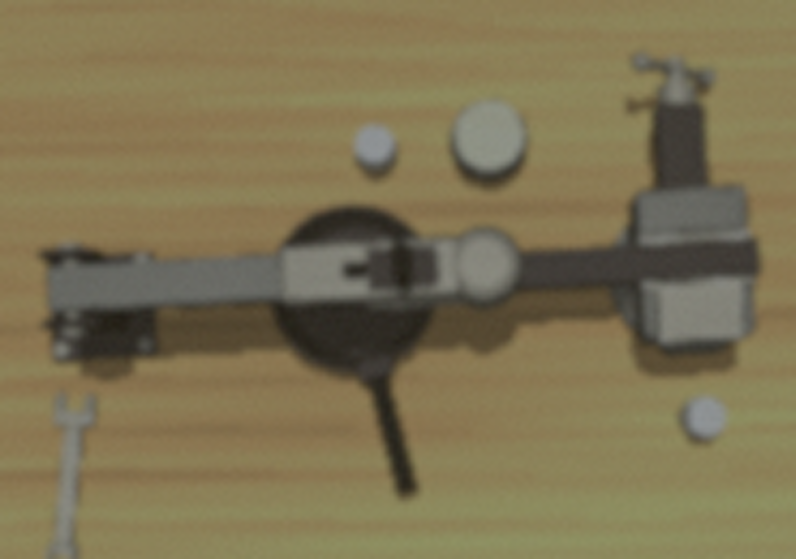

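The enlarged crop (4.3×, origin (160,130)) shows the coupler dome at (487,265), the tab at about (405,267) and the pan disc at about (355,290). The handle runs from (380,380) to (405,490). The tin is at (488,135), jar_b at (375,147), jar_a at (704,417), and the wrench is at the left.

Run:
```python
from h import *
im,d=load("top");X=cloud("top",d)
px=lambda u,v:(160+(u+.5)/4.3-.5,130+(v+.5)/4.3-.5)
ball=plane("top",*px(487,265),.205)[:2]
tab=np.array([.6287,-.027]);print("ball from dome",ball,"tab-dome",tab-ball,np.linalg.norm(tab-ball))
# tongue edges at tube z=.19
for u in(60,100,150,200,250):
    x=int(px(u,0)[0]);col=[v for v in range(175,215) if X[v,x,2]>.175 and d[v,x]>0];print(u,np.round(np.mean([X[v,x,:2] for v in col],0),4),len(col))
# pan mask: dark, low
g=im.max(2).astype(int);m=((g<75)&(X[...,2]<.06)&(X[...,2]>-.02)).astype(np.uint8)
m[:,:215]=0;m[:,275:]=0;m[:170]=0;m[250:]=0
# handle
pts=np.argwhere(m[222:248])[:, ::-1]+[0,222]
H=np.array([plane("top",u,v,.038)[:2] for u,v in pts])
l=cv2.fitLine(H.astype(np.float32),cv2.DIST_L2,0,.01,.01).ravel();a=l[:2]*np.sign(l[0]);print("handle n",len(H),"pan +x dir",a,"yaw",np.arctan2(a[1],a[0]),l[2:])
s=(H-l[2:])@a;tip=l[2:]+a*s.min();print("tip",tip,"pan c from tip",tip+a*.197)
# rim edge fit
mm=m.copy();c,_=cv2.findContours(mm,cv2.RETR_EXTERNAL,cv2.CHAIN_APPROX_NONE)
C=np.vstack([k for k in c if len(k)>15])[:,0]
R=np.array([plane("top",u,v,.036)[:2] for u,v in C]);c0=tip+a*.197
r=np.linalg.norm(R-c0,axis=1);k=(abs(r-.08)<.012)&(abs((R-c0)@[0,1])<.2)&((R[:,0]<.585)|(R[:,0]>.66))
A=np.c_[2*R[k],np.ones(k.sum())];z=np.linalg.lstsq(A,(R[k]**2).sum(1),rcond=None)[0];print("circle",z[:2],np.sqrt(z[2]+z[0]**2+z[1]**2),k.sum())
for n,u,v,h in(("tin",488,135,.062),("jarb",375,147,.052),("jara",704,417,.052),("wr_top",75,400,.005),("wr_bot",63,555,.005)):print(n,plane("top",*px(u,v),h)[:2])
```

```text
ball from dome [ 0.63114874 -0.10087733] tab-dome [-0.00244874  0.07387733] 0.0739179061816262
60 [0.619  0.2705] 19
100 [0.6192 0.2372] 13
150 [0.6218 0.1922] 11
200 [0.6244 0.1473] 11
250 [0.6234 0.1063] 11
handle n 89 pan +x dir [0.9713747  0.23755243] yaw 0.23984538 [ 0.48521486 -0.01435712]
tip [ 0.44015956 -0.02537552] pan c from tip [0.63152037 0.02142231]
circle [0.62737596 0.0199136 ] 0.07711251224504295 64
tin [ 0.76829405 -0.10770082]
jarb [ 0.76114443 -0.00208813]
jara [ 0.50271968 -0.30020725]
wr_top [0.53299478 0.28849545]
wr_bot [0.38741322 0.30040974]
```

```bash
cat >> h.py <<'E'
from scipy.spatial.transform import Rotation as Ro
def go(x,y,z):
    o=ctrl.get_obs();R=Ro.from_rotvec(o["tool_rot"]).as_matrix()
    print("t",round(float(o["t"]),2),"pos",np.round(o["tool_pos"],4),"toolx",np.round(R[:,0],3),"tooly",np.round(R[:,1],3),"toolz",np.round(R[:,2],3),"F",np.round(o["contact_force"],1),"op",round(float(o["opening"]),4),"gf",round(float(o["grip_force"]),1))
    print("shift mm",np.round(1000*R.T@(np.array([x,y,z])-o["tool_pos"]),1))
E
python3 -c "
from h import *
go(.508,-.009,.2)"
```

```text
t 0.1 pos [ 0.1635 -0.6026  0.2036] toolx [0.965 0.262 0.   ] tooly [ 0.262 -0.965 -0.002] toolz [-0.     0.002 -1.   ] F [0.4 0.  0.2] op 0.0855 gf 0.0
shift mm [ 487.9 -482.7    4.6]
```

```bash
python3 -m handwheel '[{"tx":26,"ty":-26,"roll":0.025},{"tx":26,"ty":-26},{"tx":26,"ty":-26},{"tx":26,"ty":-26},{"tx":26,"ty":-26},{"tx":26,"ty":-26},{"tx":26,"ty":-26},{"tx":26,"ty":-26},{"tx":26,"ty":-26},{"tx":26,"ty":-26},{"tx":26,"ty":-26},{"tx":26,"ty":-26}]' 55 && python3 -c "
from h import *
go(.508,-.009,.12)"
```

```text
$[0]: bad value
```

```bash
python3 -m handwheel '[{"tx":26,"ty":-26,"tz":0,"roll":0.025},{"tx":26,"ty":-26,"tz":0,"roll":0},{"tx":26,"ty":-26,"tz":0,"roll":0},{"tx":26,"ty":-26,"tz":0,"roll":0},{"tx":26,"ty":-26,"tz":0,"roll":0},{"tx":26,"ty":-26,"tz":0,"roll":0},{"tx":26,"ty":-26,"tz":0,"roll":0},{"tx":26,"ty":-26,"tz":0,"roll":0},{"tx":26,"ty":-26,"tz":0,"roll":0},{"tx":26,"ty":-26,"tz":0,"roll":0},{"tx":26,"ty":-26,"tz":0,"roll":0},{"tx":26,"ty":-26,"tz":0,"roll":0}]' 55 && python3 -c "
from h import *
go(.508,-.009,.12)"
```

```text
t: 1.1
tool_pos: [0.3921, -0.2237, 0.2044]
tool_rot: [-3.119, -0.375, 0.0]
contact_force: [1.0, -0.4, -0.3]
opening: 0.0547
grip_force: 0.0
t 1.1 pos [ 0.3921 -0.2237  0.2044] toolx [ 0.971  0.237 -0.   ] tooly [ 0.237 -0.971 -0.   ] toolz [-0.  0. -1.] F [ 1.  -0.4 -0.3] op 0.0547 gf 0.0
shift mm [ 163.6 -181.1   84.4]
```

```bash
python3 -m handwheel '[{"tx":23,"ty":-26,"tz":12,"roll":0},{"tx":23,"ty":-26,"tz":12,"roll":0},{"tx":23,"ty":-26,"tz":12,"roll":0},{"tx":23,"ty":-26,"tz":12,"roll":0},{"tx":23,"ty":-26,"tz":12,"roll":0},{"tx":23,"ty":-26,"tz":12,"roll":0},{"tx":25,"ty":-25,"tz":12,"roll":0},{"tx":0,"ty":0,"tz":0,"roll":0}]'
python3 - <<'E'
from h import *
go(.508,-.009,.018)
im,d=optics.get_image("wrist");np.savez("pics/wrist1.npz",im=im,d=d);cv2.imwrite("pics/wrist1.png",im[:,:,::-1])
p=optics.camera_params("wrist");print(p["mtx"],np.round(p["tool_from_camera"],3))
E
```

```text
t: 1.77
tool_pos: [0.5067, -0.0062, 0.1174]
tool_rot: [-3.115, -0.384, 0.006]
contact_force: [-0.6, 1.1, -0.5]
opening: 0.0549
grip_force: 0.0
t 1.77 pos [ 0.5067 -0.0062  0.1174] toolx [ 0.97   0.243 -0.004] tooly [ 0.243 -0.97  -0.004] toolz [-0.004  0.003 -1.   ] F [-0.6  1.1 -0.5] op 0.0549 gf 0.0
shift mm [ 1.   3.4 99.3]
[[297.31863964   0.         250.0697088 ]
 [  0.         297.31863964 193.70936564]
 [  0.           0.           1.        ]] [[ 0.001 -0.965 -0.262  0.066]
 [ 1.     0.001 -0.001 -0.   ]
 [ 0.001 -0.262  0.965 -0.169]
 [ 0.     0.     0.     1.   ]]
```

View pics/wrist1.png

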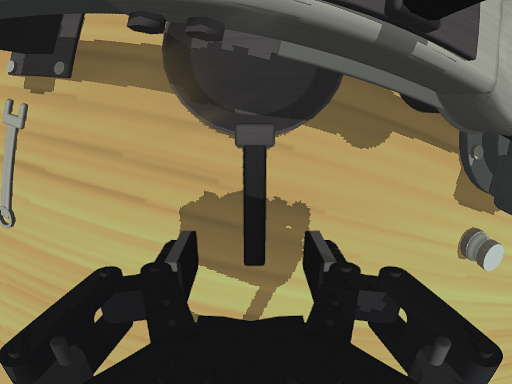

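The handle runs from (255,140) to its tip at (255,265), between the open fingers (inner edges about u=196 and 305), so the gripper is lined up. I'll check the tip by casting a ray.

```bash
cat >> h.py <<'E'
def wplane(u,v,h,o=None):
    o=o or ctrl.get_obs();p=optics.camera_params("wrist");K=p["mtx"];T=p["tool_from_camera"]
    a=np.array([u-K[0,2],v-K[1,2]]);r=np.hypot(*a);th=r/K[0,0]
    c=np.r_[a/r*np.sin(th),np.cos(th)];R=Ro.from_rotvec(o["tool_rot"]).as_matrix()
    w=R@T[:3,:3]@c;s=R@T[:3,3]+o["tool_pos"];return s+w*(h-s[2])/w[2]
E
python3 - <<'E'
from h import *
t=wplane(255,266,.036);b=wplane(254.5,150,.036);a=(b-t)/np.linalg.norm(b-t)
print(t,b,np.arctan2(a[1],a[0]),"grip",t+a*.072,"centre",t+a*.197)
g=t+a*.072;go(g[0],g[1],.018)
print(wplane(485,257,.052))
E
```

```text
[ 0.43481616 -0.03030838  0.036     ] [ 0.54171637 -0.00257831  0.036     ] 0.25380736806714815 grip [ 0.50450952 -0.01222982  0.036     ] centre [0.62550495 0.01915658 0.036     ]
t 1.82 pos [ 0.5063 -0.0084  0.1183] toolx [ 0.97   0.242 -0.004] tooly [ 0.242 -0.97  -0.002] toolz [-0.004  0.001 -1.   ] F [ 1.1 -1.1 -0.7] op 0.055 gf 0.0
shift mm [ -2.2   3.5 100.4]
[ 0.50022543 -0.28912033  0.052     ]
```

```bash
python3 -m handwheel '[{"tx":-1,"ty":3,"tz":20,"roll":0},{"tx":0,"ty":0,"tz":25,"roll":0},{"tx":0,"ty":0,"tz":25,"roll":0},{"tx":0,"ty":0,"tz":18,"roll":0},{"tx":0,"ty":0,"tz":9,"roll":0},{"tx":0,"ty":0,"tz":0,"roll":0}]' && python3 -m handwheel '[{"tx":0,"ty":0,"tz":0,"roll":0},{"tx":0,"ty":0,"tz":0,"roll":0},{"tx":0,"ty":0,"tz":0,"roll":0},{"tx":0,"ty":0,"tz":0,"roll":0},{"tx":0,"ty":0,"tz":0,"roll":0},{"tx":0,"ty":0,"tz":0,"roll":0}]' 5 40 && python3 -c "
from h import *
go(.508+.002,-.009-.118,.02)"
```

```text
t: 2.32
tool_pos: [0.5046, -0.0146, 0.0214]
tool_rot: [-3.118, -0.374, 0.007]
contact_force: [-0.7, -0.7, -0.4]
opening: 0.0555
grip_force: 0.0
t: 2.82
tool_pos: [0.5073, -0.0142, 0.0243]
tool_rot: [3.119, 0.376, 0.002]
contact_force: [-1.1, -0.4, 0.3]
opening: 0.0049
grip_force: 0.0
t 2.82 pos [ 0.5073 -0.0142  0.0243] toolx [0.971 0.238 0.001] tooly [ 0.238 -0.971  0.   ] toolz [ 0.001 -0.    -1.   ] F [-1.1 -0.4  0.3] op 0.0049 gf 0.0
shift mm [-24.2 110.2   4.4]
```

Run:
```python
from h import *
ims=[]
im,d=optics.get_image("wrist");i2,_=optics.get_image("side")
cv2.imwrite("pics/w2.png",np.hstack([im,cv2.resize(i2[170:290,170:330],(512,384))])[:,:,::-1][:, :, :])
a=cv2.imread("pics/w2.png");cv2.imwrite("pics/w2.png",cv2.resize(a,(800,300)))
```

```text
(no output)
```

View pics/w2.png

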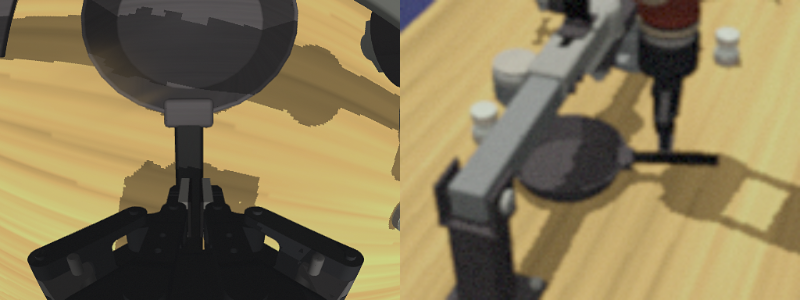

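The wrist view (left) shows the fingers closed around u≈195. The side view (right) shows the fingertips at about (668,150), right at the handle. The opening reads 5 mm, so the handle isn't held. I'll look closer.

Run:
```python
from h import *
go(0,0,0)
im,d=optics.get_image("wrist")
cv2.imwrite("pics/w3.png",cv2.resize(im[150:320,170:330],None,fx=3.5,fy=3.5,interpolation=cv2.INTER_CUBIC)[:,:,::-1])
for v in range(150,320,10):print(v,[int(1000*d[v,x]) for x in range(210,300,5)])
```

```text
t 2.92 pos [ 0.507  -0.0141  0.024 ] toolx [0.971 0.238 0.   ] tooly [ 0.238 -0.971  0.   ] toolz [ 0. -0. -1.] F [ 0.5  0.3 -0. ] op 0.0049 gf 0.0
shift mm [-489.1 -134.2   23.8]
150 [156, 153, 153, 156, 154, 155, 154, 154, 154, 155, 155, 153, 155, 193, 192, 192, 191, 193]
160 [195, 156, 158, 156, 156, 156, 156, 156, 155, 155, 157, 157, 156, 194, 195, 193, 193, 194]
170 [195, 196, 195, 158, 156, 156, 157, 156, 157, 158, 160, 195, 196, 196, 196, 195, 195, 195]
180 [197, 198, 197, 159, 158, 158, 158, 157, 158, 157, 162, 197, 196, 197, 0, 197, 197, 197]
190 [199, 200, 199, 160, 160, 160, 160, 159, 159, 159, 162, 198, 199, 200, 198, 199, 199, 199]
200 [202, 202, 201, 163, 160, 161, 159, 161, 162, 161, 163, 201, 199, 200, 200, 200, 201, 201]
210 [203, 203, 203, 164, 161, 161, 160, 161, 162, 161, 164, 203, 202, 203, 203, 202, 203, 203]
220 [202, 204, 204, 165, 163, 162, 162, 161, 162, 162, 165, 205, 205, 205, 205, 203, 205, 204]
230 [206, 207, 207, 166, 163, 145, 144, 145, 163, 163, 145, 145, 206, 207, 208, 207, 207, 207]
240 [209, 209, 142, 143, 143, 132, 132, 134, 166, 164, 132, 134, 143, 143, 143, 209, 209, 211]
250 [211, 131, 130, 132, 121, 123, 124, 134, 167, 167, 123, 123, 123, 131, 131, 131, 209, 211]
260 [212, 112, 109, 109, 111, 116, 117, 134, 168, 134, 116, 115, 112, 109, 110, 111, 212, 213]
270 [105, 105, 104, 105, 105, 103, 116, 134, 169, 135, 116, 105, 105, 106, 105, 105, 104, 104]
280 [97, 98, 97, 99, 98, 98, 115, 134, 170, 134, 116, 99, 99, 97, 97, 98, 97, 98]
290 [83, 82, 83, 83, 84, 97, 116, 171, 171, 172, 115, 97, 84, 84, 83, 83, 83, 83]
300 [79, 78, 79, 78, 80, 108, 116, 174, 174, 174, 117, 108, 82, 78, 79, 78, 79, 80]
310 [75, 73, 73, 74, 80, 109, 175, 175, 175, 175, 226, 110, 81, 75, 74, 74, 74, 73]
```

View pics/w3.png

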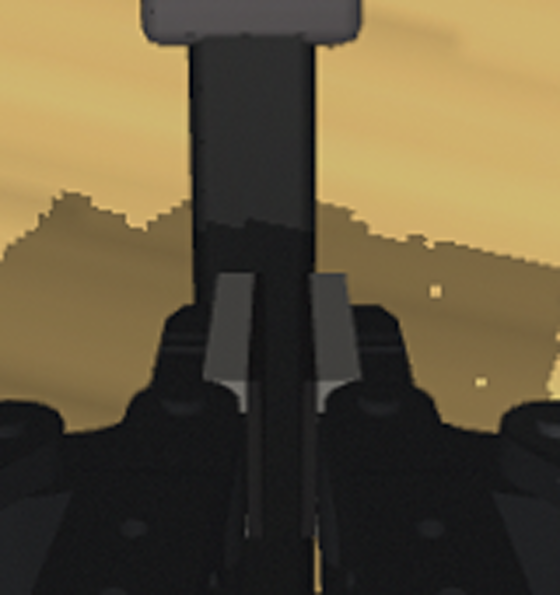

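The closed fingertips hover over the handle: tip depth is about 145 mm and handle depth about 163 mm, so they sit higher than the TCP reading implies. I'll check this against the side camera.

Run:
```python
from h import *
go(0,0,0);print(ctrl.grasp_offset)
for z in(.024,.04,.058):print(z,proj("side",[.507,-.014,z]))
im,d=optics.get_image("side");X=cloud("side",d)
print("wrist bench check",wplane(254,266,.04))
for v in range(214,240):
    print(v,[(int(1000*X[v,u,0]),int(1000*X[v,u,1]),int(1000*X[v,u,2])) if d[v,u]>0 else 0 for u in range(270,286,2)])
```

```text
t 2.97 pos [ 0.5069 -0.0141  0.0238] toolx [0.971 0.238 0.   ] tooly [ 0.238 -0.971  0.   ] toolz [ 0. -0. -1.] F [-0.5  1.3  0.1] op 0.0049 gf 0.0
shift mm [-489.  -134.2   23.7]
0.0187
0.024 [[276.05917586 234.75998823]]
0.04 [[276.17273914 230.97793736]]
0.058 [[276.30262214 226.65238313]]
wrist bench check [ 0.48863505 -0.0203698   0.04      ]
214 [(570, -138, 2), (515, 6, 121), (498, 39, 149), (493, 35, 147), (498, 0, 121), (492, 0, 122), (532, -159, -2), (524, -158, 0)]
215 [(570, -136, -1), (504, 39, 144), (498, 40, 146), (492, 39, 147), (491, 22, 135), (492, 0, 118), (529, -150, 0), (522, -151, 1)]
216 [(568, -133, -2), (503, 44, 144), (497, 42, 144), (491, 41, 145), (485, 41, 147), (492, -1, 114), (527, -143, 1), (520, -145, 1)]
217 [(566, -126, -1), (502, 45, 141), (495, 46, 144), (490, 43, 143), (485, 42, 144), (492, -1, 110), (525, -139, 0), (518, -138, 2)]
218 [(563, -118, 0), (502, 44, 137), (495, 47, 141), (490, 44, 140), (485, 39, 138), (493, -6, 102), (524, -134, 0), (517, -137, 0)]
219 [(561, -111, 1), (501, 47, 135), (496, 45, 136), (490, 43, 135), (485, 41, 136), 
[... 1893 characters left out ...]
-3, 37), (497, -4, 37), (490, -3, 40), (485, -7, 39), (479, -9, 39)]
235 [(522, 0, 29), (515, 0, 32), (509, 1, 34), (503, -2, 33), (496, 0, 36), (490, -3, 36), (484, -5, 37), (478, -9, 35)]
236 [(533, -31, -3), (524, -26, 3), (519, -31, 1), (513, -35, 0), (508, -42, -5), (501, -39, 0), (495, -43, -1), (489, -46, -2)]
237 [(530, -23, 0), (524, -25, 0), (517, -25, 1), (512, -31, -1), (505, -32, 0), (499, -34, 0), (492, -35, 1), (486, -37, 1)]
238 [(529, -18, 0), (523, -22, -2), (516, -21, 0), (510, -26, -1), (504, -28, 0), (497, -29, 0), (492, -33, -1), (486, -37, -3)]
239 [(526, -11, 1), (521, -15, 0), (515, -18, 0), (509, -21, -1), (502, -23, 0), (496, -24, 0), (489, -26, 1), (484, -31, -1)]
```

Both views agree: the fingertips end at about z=0.057, some 33 mm behind the reported TCP. I'll use that offset and go 38 mm lower with the fingers open.

```bash
Z='{"tx":0,"ty":0,"tz":0,"roll":0}'; python3 -m handwheel '[{"tx":0,"ty":0,"tz":0,"roll":0},{"tx":0,"ty":0,"tz":0,"roll":0},{"tx":0,"ty":0,"tz":0,"roll":0},{"tx":0,"ty":0,"tz":0,"roll":0},{"tx":0,"ty":0,"tz":0,"roll":0},{"tx":0,"ty":0,"tz":10,"roll":0},{"tx":0,"ty":0,"tz":12,"roll":0},{"tx":0,"ty":0,"tz":10,"roll":0},{"tx":0,"ty":0,"tz":6,"roll":0},{"tx":0,"ty":0,"tz":0,"roll":0}]' 55 && python3 -m handwheel '[{"tx":0,"ty":0,"tz":0,"roll":0},{"tx":0,"ty":0,"tz":0,"roll":0},{"tx":0,"ty":0,"tz":0,"roll":0},{"tx":0,"ty":0,"tz":0,"roll":0},{"tx":0,"ty":0,"tz":0,"roll":0},{"tx":0,"ty":0,"tz":0,"roll":0}]' 10 40 && python3 -c "
from h import *
go(.508,-.009-.118,-.014)"
```

```text
t: 3.85
tool_pos: [0.5046, -0.0138, -0.0171]
tool_rot: [-3.118, -0.375, 0.008]
contact_force: [-1.3, 0.2, -0.1]
opening: 0.0549
grip_force: 0.0
t: 4.35
tool_pos: [0.5073, -0.0139, -0.0137]
tool_rot: [-3.119, -0.376, -0.001]
contact_force: [-1.2, 3.3, 2.7]
opening: 0.0194
grip_force: 39.3
t 4.35 pos [ 0.5073 -0.0139 -0.0137] toolx [0.971 0.238 0.001] tooly [ 0.238 -0.971 -0.   ] toolz [ 0.001  0.    -1.   ] F [-1.2  3.3  2.7] op 0.0194 gf 39.3
shift mm [-26.2 110.    0.3]
```

```bash
python3 -m handwheel '[{"tx":-1,"ty":4,"tz":0,"roll":0},{"tx":-2,"ty":9,"tz":0,"roll":0},{"tx":-3,"ty":13,"tz":0,"roll":0},{"tx":-3,"ty":14,"tz":0,"roll":0},{"tx":-3,"ty":14,"tz":0,"roll":0},{"tx":-3,"ty":14,"tz":0,"roll":0},{"tx":-3,"ty":14,"tz":0,"roll":0},{"tx":-3,"ty":14,"tz":0,"roll":0},{"tx":-2,"ty":10,"tz":0,"roll":0},{"tx":-1,"ty":6,"tz":0,"roll":0},{"tx":-1,"ty":3,"tz":0,"roll":0},{"tx":0,"ty":0,"tz":0,"roll":0}]'
python3 - <<'E'
from h import *
go(0,0,0)
i,d=optics.get_image("top");i2,d2=optics.get_image("side");np.savez("pics/top2.npz",im=i,d=d)
iw,_=optics.get_image("wrist")
a=cv2.resize(i[150:250,200:330],(520,400),interpolation=cv2.INTER_CUBIC)
b=cv2.resize(i2[150:290,160:320],(280,245));w=cv2.resize(iw,(280,210))
c=np.zeros((455,800,3),np.uint8);c[:400,:520]=a;c[:245,520:]=b;c[245:455,520:]=w
cv2.imwrite("pics/c4.png",c[:,:,::-1])
E
```

```text
t: 5.35
tool_pos: [0.5102, -0.1323, -0.014]
tool_rot: [3.119, 0.375, 0.001]
contact_force: [-0.4, 2.1, 3.7]
opening: 0.0192
grip_force: 39.1
t 5.35 pos [ 0.5102 -0.1323 -0.014 ] toolx [0.972 0.237 0.001] tooly [ 0.237 -0.972  0.001] toolz [ 0.001 -0.    -1.   ] F [-0.4  2.1  3.7] op 0.0192 gf 39.1
shift mm [-464.3 -249.5  -14.4]
```

View pics/c4.png

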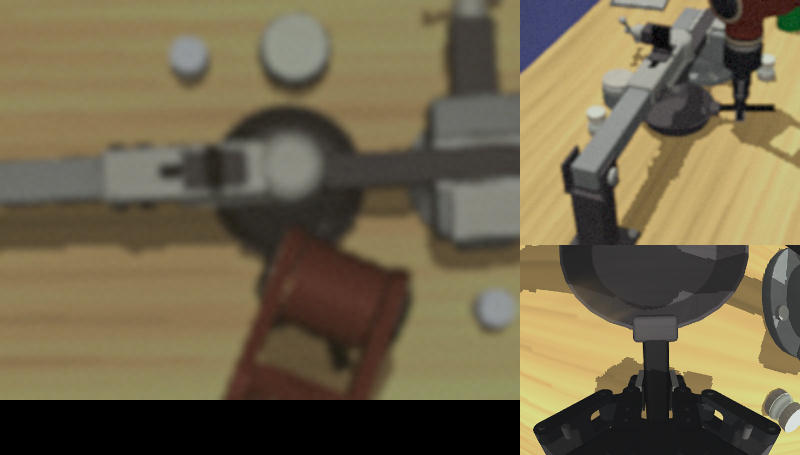

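Top crop (4×, origin (200,150)): the pan rim spans u 218–362 with its far edge at v≈105. The dome is at (293,165), so the pan lies under the ball. The wrist inset shows the handle held between the fingers. Quick check by ray casting:

Run:
```python
from h import *
q=lambda u,v:(200+(u+.5)/4-.5,150+(v+.5)/4-.5)
l=plane("top",*q(218,180),.036);r=plane("top",*q(362,180),.036);f=plane("top",*q(290,105),.036)
print(l,r,(l+r)[1]/2,r[1]-l[1],"x",f[0]-.08,"dome",plane("top",*q(293,165),.205))
go(.51,-.132,.20)
```

```text
[ 0.63760536 -0.02862232  0.036     ] [ 0.63437929 -0.17338069  0.036     ] -0.1010015057201217 -0.144758366948741 x 0.6321103327972436 dome [ 0.63251316 -0.10092091  0.205     ]
t 5.5 pos [ 0.5102 -0.1322 -0.0139] toolx [0.971 0.238 0.   ] tooly [ 0.238 -0.971  0.001] toolz [ 0.001 -0.001 -1.   ] F [-0.8  0.6  4.1] op 0.0194 gf 38.6
shift mm [-1.000e-01  1.000e-01 -2.139e+02]
```

```bash
python3 -m handwheel '[{"tx":0,"ty":0,"tz":0,"roll":0},{"tx":0,"ty":0,"tz":0,"roll":0},{"tx":0,"ty":0,"tz":0,"roll":0},{"tx":0,"ty":0,"tz":0,"roll":0},{"tx":0,"ty":0,"tz":-15,"roll":0},{"tx":0,"ty":0,"tz":-30,"roll":0},{"tx":0,"ty":0,"tz":-40,"roll":0},{"tx":0,"ty":0,"tz":-40,"roll":0},{"tx":0,"ty":0,"tz":-40,"roll":0},{"tx":0,"ty":0,"tz":-40,"roll":0},{"tx":0,"ty":0,"tz":-40,"roll":0},{"tx":0,"ty":0,"tz":-40,"roll":0}]' 55 && python3 -m handwheel '[{"tx":0,"ty":0,"tz":-30,"roll":-0.12},{"tx":0,"ty":0,"tz":0,"roll":-0.12},{"tx":0,"ty":0,"tz":0,"roll":-0.12},{"tx":0,"ty":0,"tz":0,"roll":-0.12},{"tx":0,"ty":0,"tz":0,"roll":-0.12},{"tx":0,"ty":0,"tz":0,"roll":-0.12},{"tx":0,"ty":0,"tz":0,"roll":-0.12},{"tx":0,"ty":0,"tz":0,"roll":-0.12},{"tx":0,"ty":0,"tz":0,"roll":-0.12},{"tx":0,"ty":0,"tz":0,"roll":-0.12},{"tx":0,"ty":0,"tz":0,"roll":-0.12},{"tx":0,"ty":0,"tz":0,"roll":-0.04}]' && python3 -c "
from h import *
go(.629,-.0275,.3);print(ctrl.get_obs()['q'])"
```

```text
t: 6.5
tool_pos: [0.5094, -0.1317, 0.2724]
tool_rot: [3.119, 0.376, -0.0]
contact_force: [0.9, -0.4, -0.8]
opening: 0.0552
grip_force: 0.0
t: 7.5
tool_pos: [0.5097, -0.1318, 0.3002]
tool_rot: [-2.184, -2.258, 0.001]
contact_force: [1.1, -0.3, 0.2]
opening: 0.0551
grip_force: 0.0
t 7.5 pos [ 0.5097 -0.1318  0.3002] toolx [-0.033  0.999  0.   ] tooly [ 0.999  0.033 -0.001] toolz [-0.001  0.    -1.   ] F [ 1.1 -0.3  0.2] op 0.0551 gf 0.0
shift mm [100.3 122.7   0.2]
[-3.94346600e-01 -2.22602706e-01  1.71483604e+00 -2.47029097e-04
  1.64997520e+00 -4.27855780e-01]
```

```bash
python3 -m handwheel '[{"tx":20,"ty":24,"tz":0,"roll":0},{"tx":20,"ty":25,"tz":0,"roll":0},{"tx":20,"ty":25,"tz":0,"roll":0},{"tx":20,"ty":25,"tz":0,"roll":0},{"tx":20,"ty":24,"tz":0,"roll":0},{"tx":0,"ty":0,"tz":0,"roll":0},{"tx":0,"ty":0,"tz":0,"roll":0}]'
python3 - <<'E'
from h import *
go(.629,-.0275,.18)
o=ctrl.get_obs();im,d=optics.get_image("wrist");np.savez("pics/wrist5.npz",im=im,d=d,p=o["tool_pos"],r=o["tool_rot"]);i2,_=optics.get_image("side")
c=np.hstack([im,cv2.resize(i2[70:286,150:294],(256,384))]);cv2.imwrite("pics/w5.png",c[:,:,::-1])
E
```

```text
t: 8.08
tool_pos: [0.6303, -0.0273, 0.2994]
tool_rot: [-2.186, -2.255, 0.002]
contact_force: [-0.0, 0.2, -0.3]
opening: 0.0551
grip_force: 0.0
t 8.08 pos [ 0.6303 -0.0273  0.2994] toolx [-0.031  1.    -0.   ] tooly [ 1.     0.031 -0.002] toolz [-0.002 -0.    -1.   ] F [-0.   0.2 -0.3] op 0.0551 gf 0.0
shift mm [ -0.2  -1.1 119.4]
```

View pics/w5.png

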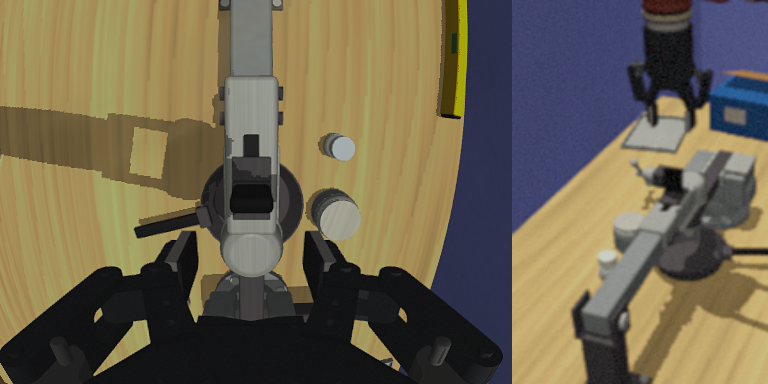

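The wrist view shows the black tab at about (252,200), centred between the fingers (inner edges at u≈196 and 305). The pan lies behind the coupler with its handle pointing left. I'll confirm the tab position from depth.

Run:
```python
from h import *
z=np.load("pics/wrist5.npz");d=z["d"];p=optics.camera_params("wrist");K=p["mtx"];T=p["tool_from_camera"];R=Ro.from_rotvec(z["r"]).as_matrix()
v,u=np.mgrid[150:240,220:285];a=np.stack([u-K[0,2],v-K[1,2]],-1);r=np.hypot(a[...,0],a[...,1]);t=np.tan(r/K[0,0])/r
c=np.dstack([a*t[...,None],np.ones(r.shape)])*d[v,u][...,None]
W=(c@T[:3,:3].T+T[:3,3])@R.T+z["p"]
for vv in range(180,220,3):
    print(vv,np.round(1000*W[vv-150,252-220]).astype(int))
m=(W[...,2]>.247)&(W[...,2]<.262);P=W[m];print(len(P),np.percentile(P,[1,50,99],0))
```

```text
180 [631 -20 203]
183 [631 -20 211]
186 [631 -21 220]
189 [631 -21 230]
192 [631 -21 240]
195 [631 -21 250]
198 [631 -22 254]
201 [631 -24 254]
204 [631 -27 253]
207 [631 -29 254]
210 [631 -32 254]
213 [632 -52 202]
216 [632 -54 203]
219 [633 -58 202]
764 [[ 0.61448867 -0.03375181  0.24761289]
 [ 0.63113189 -0.02632353  0.25316678]
 [ 0.64732686 -0.0207112   0.25505096]]
```

```bash
python3 -m handwheel '[{"tx":0,"ty":0,"tz":20,"roll":0},{"tx":0,"ty":1,"tz":30,"roll":0},{"tx":0,"ty":0,"tz":30,"roll":0},{"tx":0,"ty":0,"tz":25,"roll":0},{"tx":0,"ty":0,"tz":12,"roll":0},{"tx":0,"ty":0,"tz":5,"roll":0},{"tx":0,"ty":0,"tz":0,"roll":0}]' && python3 -m handwheel '[{"tx":0,"ty":0,"tz":0,"roll":0},{"tx":0,"ty":0,"tz":0,"roll":0},{"tx":0,"ty":0,"tz":0,"roll":0},{"tx":0,"ty":0,"tz":0,"roll":0},{"tx":0,"ty":0,"tz":0,"roll":0}]' 10 90
python3 - <<'E'
from h import *
go(.629,-.0275,.18)
i,d=optics.get_image("wrist");i2,_=optics.get_image("side")
c=np.hstack([i,cv2.resize(i2[70:286,150:294],(256,384))]);cv2.imwrite("pics/w6.png",c[:,:,::-1])
E
```

```text
t: 8.77
tool_pos: [0.6301, -0.0288, 0.178]
tool_rot: [-2.189, -2.252, 0.001]
contact_force: [-0.3, -0.1, 0.8]
opening: 0.0553
grip_force: 0.0
t: 9.18
tool_pos: [0.6312, -0.0287, 0.1818]
tool_rot: [2.188, 2.252, 0.0]
contact_force: [-5.0, -1.6, 4.7]
opening: 0.0332
grip_force: 90.2
t 9.18 pos [ 0.6312 -0.0287  0.1818] toolx [-0.029  1.    -0.001] tooly [1.    0.029 0.001] toolz [ 0.001 -0.001 -1.   ] F [-5.  -1.6  4.7] op 0.0332 gf 90.2
shift mm [ 1.3 -2.2  1.7]
```

Gripped at 33 mm across the tab. Now I'll pull the latch back along +tx.

```bash
python3 -m handwheel '[{"tx":2,"ty":0,"tz":0,"roll":0},{"tx":3,"ty":0,"tz":0,"roll":0},{"tx":3,"ty":0,"tz":0,"roll":0},{"tx":3,"ty":0,"tz":0,"roll":0},{"tx":2,"ty":0,"tz":0,"roll":0},{"tx":1,"ty":0,"tz":0,"roll":0},{"tx":0,"ty":0,"tz":0,"roll":0},{"tx":0,"ty":0,"tz":0,"roll":0}]'
python3 - <<'E'
from h import *
go(0,0,0)
im,d=optics.get_image("wrist");i2,_=optics.get_image("side")
c=np.hstack([im,cv2.resize(i2[70:286,150:294],(256,384))]);cv2.imwrite("pics/w7.png",c[:,:,::-1])
E
```

```text
t: 9.95
tool_pos: [0.6308, -0.0172, 0.1818]
tool_rot: [2.187, 2.249, -0.005]
contact_force: [-5.1, -8.3, 3.6]
opening: 0.033
grip_force: 90.5
t 9.95 pos [ 0.6308 -0.0172  0.1818] toolx [-0.028  1.    -0.006] tooly [1.    0.028 0.001] toolz [ 0.001 -0.006 -1.   ] F [-5.1 -8.3  3.6] op 0.033 gf 90.5
shift mm [  35.9 -630.3  180.7]
```

View pics/w7.png

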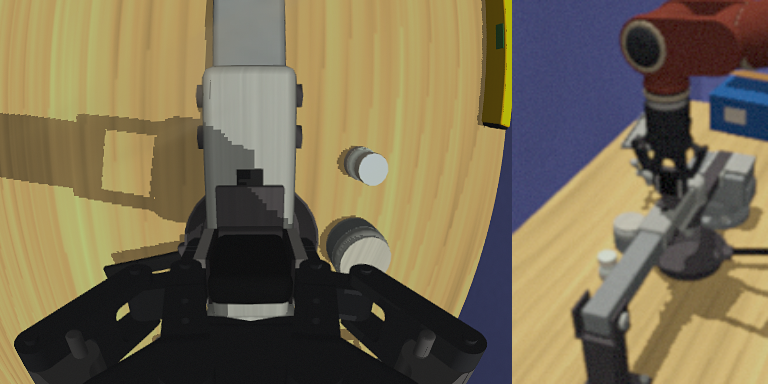

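The slide has moved back about 11.5 mm and the slot is nearly covered. The pull force of about 8 N fits the spring. Next comes a bit more pull, then the lift along the pivot arc.

```bash
python3 -m handwheel '[{"tx":1.5,"ty":0,"tz":0,"roll":0},{"tx":0.5,"ty":0,"tz":0,"roll":0},{"tx":1,"ty":0,"tz":-3,"roll":0},{"tx":1,"ty":0,"tz":-5,"roll":0},{"tx":1.5,"ty":0,"tz":-5.5,"roll":0},{"tx":1.5,"ty":0,"tz":-5.5,"roll":0},{"tx":0,"ty":0,"tz":0,"roll":0}]'
python3 - <<'E'
from h import *
go(0,0,0)
i,d=optics.get_image("side");np.savez("pics/side8.npz",im=i,d=d)
X=cloud("side",d);i0,d0=load("side");X0=cloud("side",d0)
# tongue top height profile along y
for Y in(.24,.16,.08,.04):
    f=lambda X,d:np.percentile(X[(d>0)&(abs(X[...,1]-Y)<.01)&(abs(X[...,0]-.622)<.012)&(X[...,2]>.15)][:,2],80)
    print(Y,f(X0,d0),f(X,d))
E
```

```text
t: 10.63
tool_pos: [0.6305, -0.011, 0.1985]
tool_rot: [2.186, 2.248, -0.008]
contact_force: [0.3, -9.6, -6.1]
opening: 0.0327
grip_force: 90.6
t 10.63 pos [ 0.6305 -0.011   0.1985] toolx [-0.028  1.    -0.008] tooly [1.    0.028 0.   ] toolz [ 0.001 -0.008 -1.   ] F [ 0.3 -9.6 -6.1] op 0.0327 gf 90.6
shift mm [  30.2 -630.   198. ]
0.24 0.19063314881269477 0.19185268271869452
0.16 0.1907330315504515 0.19670123267748035
0.08 0.19583230141731445 0.2080765051951218
0.04 0.1986256603730491 0.5434968750705017
```

The tongue is rising as predicted: θ≈0.068, with a 6 N load. I'll carry on to about 5 cm.

```bash
python3 -m handwheel '[{"tx":1.7,"ty":0,"tz":-5.4,"roll":0},{"tx":1.8,"ty":0,"tz":-5.4,"roll":0},{"tx":1.9,"ty":0,"tz":-5.4,"roll":0},{"tx":2,"ty":0,"tz":-5.3,"roll":0},{"tx":2.1,"ty":0,"tz":-5.3,"roll":0},{"tx":2.3,"ty":0,"tz":-5.2,"roll":0},{"tx":2.4,"ty":0,"tz":-5.2,"roll":0},{"tx":2.5,"ty":0,"tz":-4,"roll":0},{"tx":1,"ty":0,"tz":-3,"roll":0},{"tx":0,"ty":0,"tz":0,"roll":0},{"tx":0,"ty":0,"tz":0,"roll":0},{"tx":0,"ty":0,"tz":0,"roll":0}]'
python3 - <<'E'
from h import *
go(0,0,0)
i,d=optics.get_image("side");it,_=optics.get_image("top")
X=cloud("side",d);i0,d0=load("side");X0=cloud("side",d0)
for Y in(.2,.16,.12,.08):
    f=lambda X,d:np.percentile(X[(d>0)&(abs(X[...,1]-Y)<.008)&(abs(X[...,0]-.622)<.012)&(X[...,2]>.15)][:,2],80)
    a=f(X,d)-f(X0,d0);print(Y,a,a/(.26-Y))
c=np.zeros((400,800,3),np.uint8);c[:,:320]=cv2.resize(i[130:290,180:308],(320,400));c[:,320:]=cv2.resize(it[150:270,200:344],(480,400))
cv2.imwrite("pics/c9.png",c[:,:,::-1])
E
```

```text
t: 11.68
tool_pos: [0.6299, 0.0062, 0.2419]
tool_rot: [2.186, 2.247, -0.01]
contact_force: [-0.6, -9.3, -5.7]
opening: 0.0327
grip_force: 91.6
t 11.68 pos [0.6299 0.0062 0.2419] toolx [-0.027  1.    -0.009] tooly [ 1.     0.027 -0.   ] toolz [ 0.    -0.009 -1.   ] F [-0.6 -9.3 -5.7] op 0.0327 gf 91.6
shift mm [  13.3 -629.8  241.8]
0.2 0.015236760523335391 0.25394600872225653
0.16 0.023661855529311382 0.23661855529311382
0.12 0.0324322879080044 0.23165919934288853
0.08 0.36258807509707414 2.0143781949837454
```

View pics/c9.png

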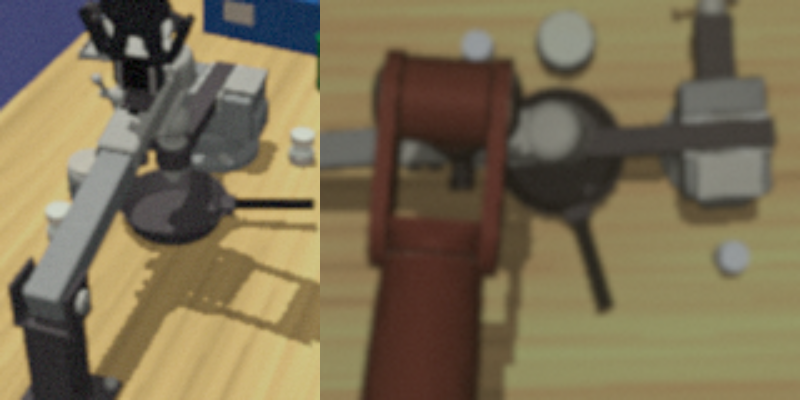

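The tongue is raised by about 0.23 rad, so the mouth is about 45 mm above the ball. The pan is flat under the ball (top crop about (563,150)) and the bystanders haven't moved. The tongue is held still with about 6 N of lift, so I'm handing in.

```bash
python3 -c "
from station import ctrl
print(ctrl.finish_job())"
```

```text
the job is handed in; nothing more can be done
None
```

I slid the skillet under the ball, pulled the latch back and handed in with the gripper holding the tongue still, about 4.5 cm clear above the ball; no verdict came back.

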